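# Zero the photo turntable in the metalware stockroom

## Task

The medal on the photo turntable is about to have its first picture taken. Without gripping or lifting anything, push the platter round slowly with the fingertips until the index mark on its rim lines up with the zero line, the one long, wide line on the base's scale, and leave it at rest there. Do not touch the medal or its stand, which ride round on the platter, and leave the pieces standing on the table alone.

Things in the scene. Friction and masses are not known exactly. Their poses are not given: they have to be found in the camera images.
- turntable: Photo turntable, fixed to the table. Its base is a grey aluminium disc 292 mm across, top 20 mm above the table, with a graduated ring visible outside the platter (115 to 146 mm from the axis). Origin: on the turning axis at table height; x axis along the zero line, z up. The zero line lies on the side away from the robot, within 40 degrees either way of straight ahead.
- zero_line (a point): The zero line of the base's dark scale: the only line right across the ring, 27 mm long and 6 mm wide (the others, every 10 degrees, are 7 mm long and 1.5 mm wide, every third one 13 by 2 mm). The point is 118 mm from the turning axis, just outside the platter's rim, 20 mm above the table.
- platter (a joint): Angle of the platter, rad, counter-clockwise positive from above; 0 (or any whole turn) when the index mark is exactly at the zero line; it reads 0.5 to 5.78 at the start. It turns either way, no stop within a turn and a half of the start. Braked bearing: 2 to 3 N sideways at a scoop moves it; it stays where it is left and does not coast.
- index_mark (a point): The index mark on the platter: a white arrow-headed line 6 mm wide and 28 mm long at the rim on the platter's top, carried on down the rim's edge, midway between two scoops. The point is 118 mm from the turning axis (as far as point zero_line), 44 mm above the table; it turns with the platter.
- platter_centre (a point): Centre of the platter's top, on the turning axis. The platter is a black disc 230 mm across and 18 mm thick, underside 26 mm and top 44 mm above the table, with a rubber mat in the middle and four finger scoops in its rim, 90 degrees apart.
- scoop0 (a point): Finger scoop in the rim: a straight-sided notch through the platter's full thickness, open outwards, 48 mm wide, floor 85 mm from the axis (30 mm deep), sides parallel to its middle line. A closed fingertip let down into it can push on either side; the base is 24 mm below the platter's top. Point: 102 mm from the axis, level with the platter's top, 45 degrees counter-clockwise of the index mark.
- scoop1 (a point): The same kind of scoop and point, 135 degrees counter-clockwise of the index mark seen from above; turns with the platter.
- scoop2 (a point): The same kind of scoop and point, 225 degrees counter-clockwise of the index mark seen from above; turns with the platter.
- scoop3 (a point): The same kind of scoop and point, 315 degrees counter-clockwise of the index mark seen from above; turns with the platter.
- medal: Brass medal, 52 mm across, 5 mm thick, on edge in a wooden block stand (26 x 50 x 14 mm); one piece, 60 mm high, about 0.16 kg, loose on the middle of the platter, top 104 mm above the table. Origin: centre of the stand's underside; x through the medal's faces, z up. It must ride round with the platter, untouched and not slipping: a third of a turn per second is too fast.
- candlestick: Bystander: turned brass candlestick, 141 mm high, foot 88 mm across, loose on the table to the left. Origin: centre of its underside.
- bell: Bystander: brass hand bell standing on its mouth, 114 mm high, 80 mm across, loose on the table to the right. Origin: centre of its underside.
- jar: Bystander: dark bronze lidded jar, 81 mm high, 80 mm across, loose on the table beyond the turntable to the left. Origin: centre of its underside.

How it is judged (in metres and radians):
At the end, for the whole second after the job is handed in: The index mark stands within 4 mm (2 degrees) of the zero line and the platter is at rest; the medal stands upright on the platter, its stand's centre within 15 mm of the turning axis; candlestick, bell and jar are within 20 mm of where they stood (horizontal distance between index_mark and zero_line below 0.004 m and velocity of joint platter between -0.03 and 0.03 rad/s and horizontal distance between medal and platter_centre below 0.015 m and angle between medal's own z axis and vertical below 0.1 rad and linear speed of medal below 0.02 m/s and distance of each of candlestick, bell, jar from where it was at the start of the episode below 0.02 m); the robot touches nothing.
It fails at once if the medal or its stand is touched by the robot (contact force between any of the fingers, the arm and medal above 0.3 N).
It fails at once if the medal is lifted off the platter or tipped (height (world z) of medal above 0.052 m or angle between medal's own z axis and vertical above 0.3 rad).
It fails at once if the medal slips away from the middle of the platter (horizontal distance between medal and platter_centre above 0.02 m).
It fails at once if the platter is spun fast: a third of a turn per second or more (velocity of joint platter above 2.1 rad/s or velocity of joint platter below -2.1 rad/s).
It fails at once if the candlestick, the bell or the jar is knocked or moved (distance of any of candlestick, bell, jar from where it was at the start of the episode above 0.02 m).
It also fails if it takes over 54 s, if anything falls off the work surface, if the arm or the gripper's body presses on something with over 40 N, if the wrist force passes 120 N, or if a joint passes its speed limit or range.

## Robot

A 7-joint arm with a two-finger parallel gripper is mounted at the origin on the work surface. World frame = base frame: x ahead of the robot, y to its left, z up, the work surface at z = 0. Lengths are in m, angles in degrees, forces in N, time in s.
With the tool pointing down it reaches from about 0.425 to 0.875 m from the base axis. Payload 4.7 kg.
Tool frame: the origin (TCP) lies midway between the tips of the shut fingers; the grasp point (between the pads) lies 19 mm behind it; y points along the fingers, x is the direction in which the jaws open and shut, and the axes are right-handed (so a half turn about y gives the same grasp; the last joint's range is limited). The gripper opens to 87 mm and grips with 3 to 60 N. Pads are 19 mm wide; open, the fingers measure 117 mm over their backs; the gripper's body (75 mm by 190 mm) begins 51 mm behind the grasp point.
Start: joints at [71.855, 18.392, -4.016, 83.108, 1.295, 78.541, -3.26], TCP at [0.211, -0.615, 0.223] pointing down, gripper open.
Joint ranges: [-163.93, 163.93], [-17.29, 119.83], [-79.2, 71.16], [3.27, 140.29], [-89.18, 269.18], [5.43, 117.66], [-154.24, 154.24]. Speed limits (degrees/s): [147.25, 147.25, 180, 180, 180, 180, 180].

## Interface

Orientations are given as [roll, pitch, yaw] about the fixed x, y, z axes, in that order (R = Rz(yaw) Ry(pitch) Rx(roll)).
In Python, from cell import env gives the robot as it stands.
- The arm moves only by the tool carry_out, never from a script. Its argument "targets" is a list of rows, each a list of 2 entries, a list of its own where there are three numbers: the shift along the tool's x, y, z in mm, then the turn, a rotation vector about the tool's x, y, z in degrees. A call has 1 to 12 rows; each row shifts and turns the commanded pose from where the row before left it, along the tool's axes as they then stand; what a row does not reach is not made up. A row lasts 1/10 s, in which the tool goes at most 50 mm and 8.59 degrees, less where a joint would pass 70% of its speed; a pose out of reach is approached as far as the arm can. A call with a gripper value outside its range is refused whole. "jaw" is the opening, from 0 (shut) to 1 (fully open), set as the call begins (left out, the last holds). The fingers move at their own pace and stop on an object; "squeeze" is the grip in N (left out, the last holds). Time passes only in rows, so rows that do not move let the fingers close. It gives the time, the measured TCP pose, the force and the opening at its end, in the units of the state.
- env.get_obs(): the state, without advancing time (a new reading comes with each control period).
- env.read_camera(name): name is "scene" or "side" or "wrist"; returns the picture (400x640x3 uint8, red, green, blue); there is no depth.
- env.get_calibration(name): a dict with "fx", "fy", "cx", "cy" (pixels), "D" ([k1, k2, p1, p2, k3] as OpenCV has them; the pictures are not rectified), "R" (3x3) and "t" (3): a world point X has camera coordinates R X + t; the wrist camera has in their place "hand_eye" (4x4, takes a point from camera to tool coordinates, whose origin is the TCP and whose axes are the tool frame's). Camera axes: x right, y down, z forward; pixel columns grow to the right and rows downward; lengths in m; the calibration is good to about 2 mm. A picture is of the moment at which its call begins: read the wrist's pose just before it. get_calibration takes no time and is no camera call.
- env.sign_off(): hands the job in, once; it reports no verdict.
Trained networks look in the newest picture that a camera, given by its name, has taken for a name from the list of things; names that differ only in an ending like _2 or _b are one class to them, and where a whole thing is asked for, a point or a joint stands for the part that bears it (a point fixed in the world has none). Each returns a list of dicts, best first, with "p" (0 to 1); they miss things now and then, are a little off and sometimes report something else, mostly with a low value. They report only what shows in the picture. A call takes as long as a camera call.
- env.outline_of(camera, label): "mask" (400x640 bool, what is visible of it) and "xy" ([column, row] in pixels, amid what is visible of it).
The state is a dict: "time_s": time; "qpos": joint angles; "joint_velocities": joint speeds; "effort": joint torques, N m; "tool_pos": TCP position; "tool_rot": TCP orientation; "force": force on the tool from outside, world axes, zero at the start; "wrist_torque": the same for the moment, N m; "grip_width": finger opening in m.
Only numpy, scipy, OpenCV 4.12 (cv2) and the standard library are available. Lean on these libraries where they do the work, as an engineer would, in place of code of your own. Each camera call takes 0.05 s, during which the arm holds its last target.

## Working session

There is one attempt and no reset: what is moved stays moved. The work goes in short steps, Python scripts to look and compute and a tool call to move; the robot and the scene stay as the last step left them, time stands still between calls to the robot, and variables do not carry over. Pictures are saved under pics/ and viewed, and the job is handed in when it is done.

Besides the shell and the picture viewer there is one more tool, called as name(argument=value, ...), one argument or row to a line, values as JSON. carry_out: Moves the arm, as the interface text tells. Its arguments: {"type":"object","properties":{"targets":{"type":"array","items":{"type":"array"}},"jaw":{"type":"number"},"squeeze":{"type":"number"}},"required":["targets"]}

```bash
ls; mkdir -p pics; python3 - <<'E'
from cell import env
import cv2, json
o=env.get_obs();print(o)
for n in ["scene","side","wrist"]:
    im=env.read_camera(n); cv2.imwrite(f"pics/{n}0.png",im[:,:,::-1]); print(n,env.get_calibration(n))
E
```

```text
pics
{'time_s': 0.0, 'qpos': array([71.85510995, 18.43876253, -4.01471651, 83.17548176,  1.29570796,
       78.53744479, -3.26026677]), 'joint_velocities': array([ 0.07740482,  0.02303767, -0.00333865,  0.11126937, -0.03493347,
       -0.17444001, -0.05480266]), 'effort': array([-9.77288109e-04, -4.91284704e+01, -4.04574433e-01, -3.12533391e+01,
       -6.40514656e-02,  4.36721637e-02,  1.68771858e-04]), 'tool_pos': array([ 0.21087802, -0.61427378,  0.22145966]), 'tool_rot': array([-90.00655846,   0.10641419, -71.04625241]), 'force': array([0.1335907 , 0.46790335, 0.67528133]), 'wrist_torque': array([-0.0177109 , -0.02079945,  0.03828879]), 'grip_width': 0.08713884191613351}
scene {'fx': 471.25522196362937, 'fy': 471.25522196362937, 'cx': 328.68401306845726, 'cy': 205.02184285069967, 'D': array([0.03336306, 0.        , 0.        , 0.        , 0.        ]), 'R': array([[-0.24187963,  0.97025976, -0.00950007],
       [ 0.78574014,  0.19011676, -0.58861537],
       [-0.56930368, -0.14983865, -0.80835741]]), 't': array([ 0.12989184, -0.42004398,  1.44162649])}
side {'fx': 367.91647641987
[... 197 characters left out ...]
.01795927],
       [-0.42522275, -0.63780564, -0.64217566],
       [ 0.37562161,  0.52117226, -0.7663471 ]]), 't': array([-0.47000056,  0.28473018,  0.76581795])}
wrist {'fx': 341.95509865809265, 'fy': 341.95509865809265, 'cx': 317.0858050357839, 'cy': 198.38999880143825, 'D': array([0.02237374, 0.        , 0.        , 0.        , 0.        ]), 'hand_eye': array([[ 9.99999011e-01,  1.31915252e-03, -4.88596277e-04,
         2.56953571e-04],
       [ 8.65694413e-04, -3.03311843e-01,  9.52890957e-01,
        -1.61744124e-01],
       [ 1.10881147e-03, -9.52890438e-01, -3.03312685e-01,
         8.32903371e-02],
       [ 0.00000000e+00,  0.00000000e+00,  0.00000000e+00,
         1.00000000e+00]])}
```

View pics/scene0.png

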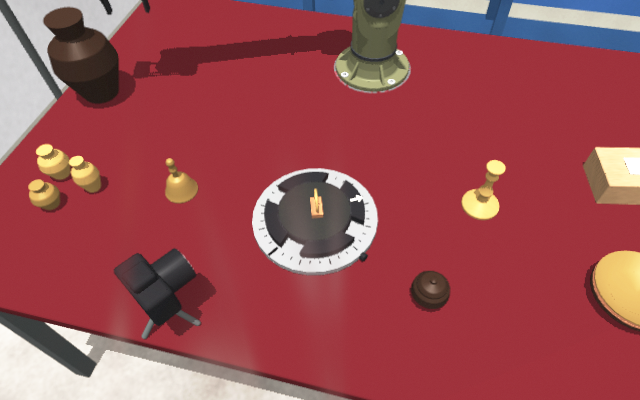

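View pics/side0.png

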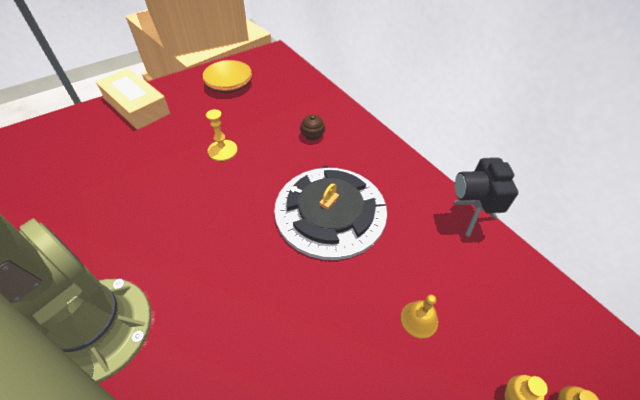

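```bash
cat > h.py <<'E'
import numpy as np, cv2
from cell import env
def rayz(cam,uv,z):
    c=env.get_calibration(cam)
    K=np.array([[c['fx'],0,c['cx']],[0,c['fy'],c['cy']],[0,0,1]])
    n=cv2.undistortPoints(np.array(uv,float).reshape(-1,1,2),K,c['D']).reshape(-1,2)
    d=np.c_[n,np.ones(len(n))]@c['R']; o=-c['R'].T@c['t']
    z=np.broadcast_to(z,len(n))
    return o+d*((z-o[2])/d[:,2])[:,None]
def proj(cam,P):
    c=env.get_calibration(cam)
    K=np.array([[c['fx'],0,c['cx']],[0,c['fy'],c['cy']],[0,0,1]])
    return cv2.projectPoints(np.array(P,float).reshape(-1,1,3),cv2.Rodrigues(c['R'])[0],c['t'],K,c['D'])[0].reshape(-1,2)
E
python3 - <<'E'
from h import *
for n in ["scene","side"]:
  env.read_camera(n)
  for l in ["turntable","platter","index_mark","zero_line","scoop0","medal","candlestick","bell","jar"]:
    try: r=env.outline_of(n,l)
    except Exception as e: print(n,l,e); continue
    for q in r[:4]: print(n,l,round(q['p'],2),np.round(q['xy'],1),q['mask'].sum())
E
```

```text
scene turntable 0.73 [314.2 225.4] 10299
scene turntable 0.39 [314.5 208. ] 263
scene platter 0.65 [311.6 215. ] 5997
scene index_mark 0.69 [315.3 216.8] 5801
scene zero_line 0.61 [312.9 222.5] 10111
scene scoop0 0.64 [314.7 218.3] 5857
scene medal 0.84 [314.4 206.8] 257
scene candlestick 0.75 [315.4 219.9] 5802
scene candlestick 0.63 [486.2 198.4] 1301
scene bell 0.6 [177.2 185.7] 919
scene jar 0.56 [429.2 287.8] 1237
side turntable 0.73 [328.  209.6] 7664
side platter 0.95 [333.6 209.3] 4490
side index_mark 0.84 [333.5 205.8] 4563
side scoop0 0.85 [330.  206.5] 4418
side medal 0.79 [329.1 191.8] 303
side medal 0.73 [326.9 204.4] 4652
side candlestick 0.73 [219.8 146.3] 783
side bell 0.71 [421.8 319.5] 1153
side jar 0.79 [314.1 127.2] 513
side jar 0.35 [422.2 316.7] 1142
```

```bash
python3 - <<'E'
from h import *
from scipy.optimize import least_squares
for n in ["scene","side"]:
    im=cv2.imread(f"pics/{n}0.png")
    r=env.outline_of(n,"turntable")[0]['mask'].astype(np.uint8)
    # use colour: non-red region in mask dilated
    b,g,rr=[im[:,:,i].astype(int) for i in range(3)]
    w=((g>90)&(b>90)).astype(np.uint8)
    k=np.zeros_like(w); k[:]=cv2.dilate(r,np.ones((9,9)))
    w&=k
    cs,_=cv2.findContours(w,cv2.RETR_EXTERNAL,cv2.CHAIN_APPROX_NONE)
    c=max(cs,key=cv2.contourArea); hull=cv2.convexHull(c).reshape(-1,2)
    P=rayz(n,hull,0.02)[:,:2]
    f=least_squares(lambda q:np.hypot(*(P-q[:2]).T)-q[2],[*P.mean(0),.146],loss='soft_l1',f_scale=.002)
    print(n,f.x,np.abs(f.fun).max())
    ctr=f.x[:2]
    for z in (0.02,0.044):
        S=600;m=0.155
        xs=ctr[0]+m*(1-2*np.arange(S)/S); ys=ctr[1]+m*(1-2*np.arange(S)/S)
        X,Y=np.meshgrid(xs,ys,indexing='ij')
        uv=proj(n,np.stack([X,Y,np.full_like(X,z)],-1).reshape(-1,3)).reshape(S,S,2).astype(np.float32)
        o=cv2.remap(im,uv[...,0],uv[...,1],cv2.INTER_CUBIC)
        for rad in ((.146,.115) if z==.02 else (.115,)): cv2.circle(o,(300,300),int(rad/m*300),(0,255,0),1)
        cv2.imwrite(f"pics/{n}_top{int(z*1000)}.png",o)
for n in ["scene","side"]:
    cv2.imwrite(f"pics/{n}_pair.png",cv2.resize(np.hstack([cv2.imread(f"pics/{n}_top20.png"),cv2.imread(f"pics/{n}_top44.png")]),(800,400)))
def at(n,uv,z): return rayz(n,[uv],z)[0].round(3)
print("candle",at("scene",(481,208),0),at("side",(222,153),0));print("bell",at("scene",(181,190),0),at("side",(421,325),0));print("jar",at("scene",(431,295),0.01),at("side",(312,133),.01))
E
```

```text
scene [ 0.58860994 -0.02042768  0.14809276] 0.0036648564775494386
side [ 0.58532983 -0.02442599  0.14852677] 0.0028516115364701777
candle [0.458 0.355 0.   ] [0.446 0.341 0.   ]
bell [ 0.576 -0.366 -0.   ] [ 0.573 -0.377  0.   ]
jar [0.717 0.265 0.01 ] [0.717 0.258 0.01 ]
```

View pics/scene_pair.png

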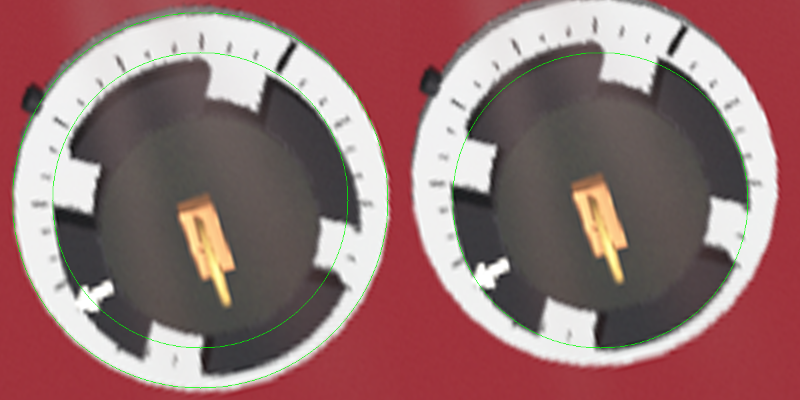

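View pics/side_pair.png

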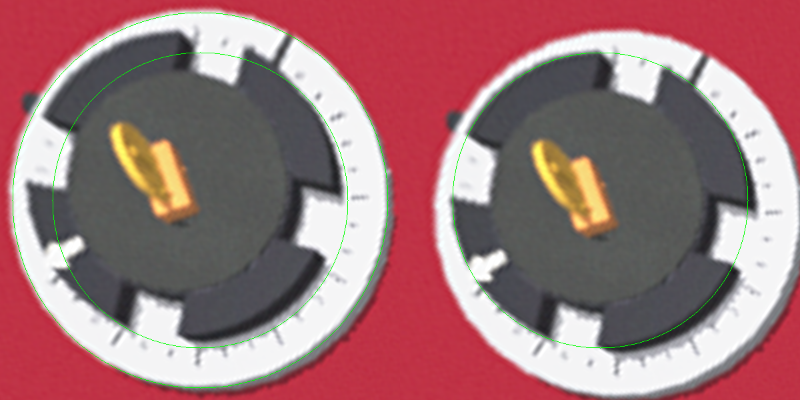

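Scene: the zero line is at about −30° and the index mark at about 123°, so the platter must turn roughly 154° clockwise. I'll use the scoop on the robot's side (scoop0, about 168°). First I'll travel there at height with the jaws shut.

carry_out(
  targets=[
    [[-15, 0, 14], [0, 0, 0]],
    [[-30, 0, 28], [0, 0, 0]],
    [[-35, 0, 33], [0, 0, 0]],
    [[-35, 0, 33], [0, 0, 0]],
    [[-35, 0, 33], [0, 0, 0]],
    [[-35, 0, 33], [0, 0, 0]],
    [[-35, 0, 33], [0, 0, 0]],
    [[-35, 0, 33], [0, 0, 0]],
    [[-35, 0, 33], [0, 0, 0]],
    [[-35, 0, 33], [0, 0, 0]],
    [[-35, 0, 33], [0, 0, 0]],
    [[-35, 0, 33], [0, 0, 0]],
  ],
  jaw=0,
)

```text
time_s: 2.45
tool_pos: [0.4352, -0.1186, 0.223]
tool_rot: [-90.0, -0.1, -71.1]
force: [1.2, -0.1, 0.2]
grip_width: 0.0024
```

carry_out(
  targets=[
    [[-35, 0, 33], [0, 0, 0]],
    [[-30, 0, 28], [0, 0, 0]],
    [[-25, 0, 24], [0, 0, 0]],
    [[0, 0, 0], [0, -4, 0]],
    [[0, 0, 0], [0, -8, 0]],
    [[0, 0, 0], [0, -8, 0]],
    [[0, 0, 0], [0, -8, 0]],
    [[0, 0, 0], [0, -8, 0]],
    [[0, 0, 0], [0, -8, 0]],
    [[0, 0, 0], [0, -8, 0]],
    [[0, 0, 0], [0, -8, 0]],
    [[0, 0, 0], [0, -8, 0]],
  ],
)

```text
time_s: 3.65
tool_pos: [0.4858, -0.0076, 0.2227]
tool_rot: [-90.0, -0.0, -2.7]
force: [-1.3, 0.0, 0.2]
grip_width: 0.0007
```

carry_out(
  targets=[
    [[0, 0, 0], [0, -8, 0]],
    [[0, 0, 0], [0, -8, 0]],
    [[0, 0, 0], [0, -8, 0]],
    [[0, 0, 0], [0, -8, 0]],
    [[0, 0, 0], [0, -8, 0]],
    [[0, 0, 0], [0, -8, 0]],
    [[0, 0, 0], [0, -8, 0]],
    [[0, 0, 0], [0, -8, 0]],
    [[0, 0, 0], [0, -8, 0]],
    [[0, 0, 0], [0, -8, 0]],
    [[0, 0, 0], [0, -1, 0]],
  ],
)

```text
time_s: 4.75
tool_pos: [0.4858, -0.0076, 0.2227]
tool_rot: [-90.0, 0.0, 78.0]
force: [0.5, 0.4, 1.3]
grip_width: 0.0007
```

```bash
python3 - <<'E'
from h import *
o=env.get_obs();print(o)
im=env.read_camera("wrist");cv2.imwrite("pics/w1.png",im[:,:,::-1])
im=env.read_camera("scene");cv2.imwrite("pics/s1.png",im[:,:,::-1])
E
```

```text
{'time_s': 4.75, 'qpos': array([ 38.18042274,  -0.34021017, -39.84553596, 104.47316903,
        -0.20443201,  75.77192935,  76.41011572]), 'joint_velocities': array([ 0.07190516,  0.06088412,  0.08764917, -0.08083061, -0.07968991,
        0.17036707,  3.97932535]), 'effort': array([ 4.15045390e-03, -2.40560532e+01,  1.20106484e-01, -3.08862913e+01,
        4.82790533e-02,  8.12556501e-02,  6.76047541e-01]), 'tool_pos': array([ 0.48579648, -0.00764595,  0.22267243]), 'tool_rot': array([-9.00204111e+01,  1.54397639e-02,  7.80245422e+01]), 'force': array([0.47678969, 0.37279736, 1.26759414]), 'wrist_torque': array([ 0.07121062, -0.0982742 , -0.04564807]), 'grip_width': 0.0006640860652754198}
```

View pics/w1.png

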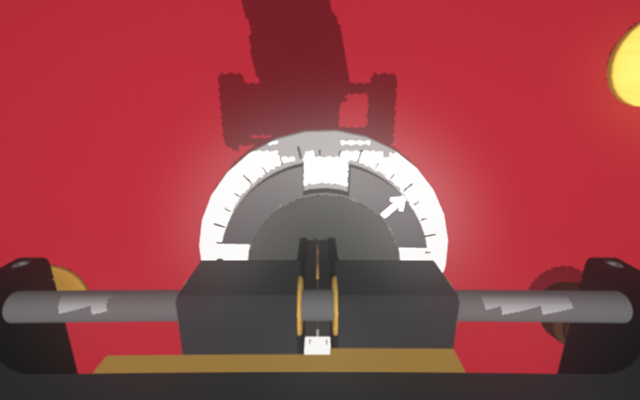

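View pics/s1.png

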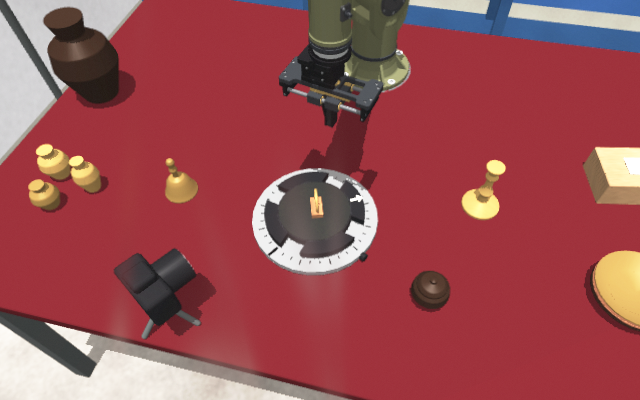

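```bash
cat >> h.py <<'E'
from scipy.spatial.transform import Rotation as Ro
def wcam(o):
    c=env.get_calibration("wrist");H=c['hand_eye']
    T=np.eye(4);T[:3,:3]=Ro.from_euler('xyz',o['tool_rot'],degrees=True).as_matrix();T[:3,3]=o['tool_pos']
    W=np.linalg.inv(T@H); c=dict(c);c['R']=W[:3,:3];c['t']=W[:3,3];return c
def pc(c,P):
    K=np.array([[c['fx'],0,c['cx']],[0,c['fy'],c['cy']],[0,0,1]])
    return cv2.projectPoints(np.array(P,float).reshape(-1,1,3),cv2.Rodrigues(c['R'])[0],c['t'],K,c['D'])[0].reshape(-1,2)
def top(im,c,ctr,z,m=.155,S=600):
    xs=ctr[0]+m*(1-2*np.arange(S)/S); ys=ctr[1]+m*(1-2*np.arange(S)/S)
    X,Y=np.meshgrid(xs,ys,indexing='ij')
    uv=pc(c,np.stack([X,Y,np.full_like(X,z)],-1).reshape(-1,3)).reshape(S,S,2).astype(np.float32)
    return cv2.remap(im,uv[...,0],uv[...,1],cv2.INTER_CUBIC)
E
python3 - <<'E'
from h import *
c=wcam(env.get_obs()); im=cv2.imread("pics/w1.png"); ctr=(.587,-.0224)
out=[]
for z in (.02,.044):
    o=top(im,c,ctr,z)
    for r in ((.146,.115) if z==.02 else (.115,.085)): cv2.circle(o,(300,300),int(r/.155*300),(0,255,0),1)
    out.append(o)
cv2.imwrite("pics/w1top.png",cv2.resize(np.hstack(out),(800,400)))
E
```

```text
(no output)
```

View pics/w1top.png

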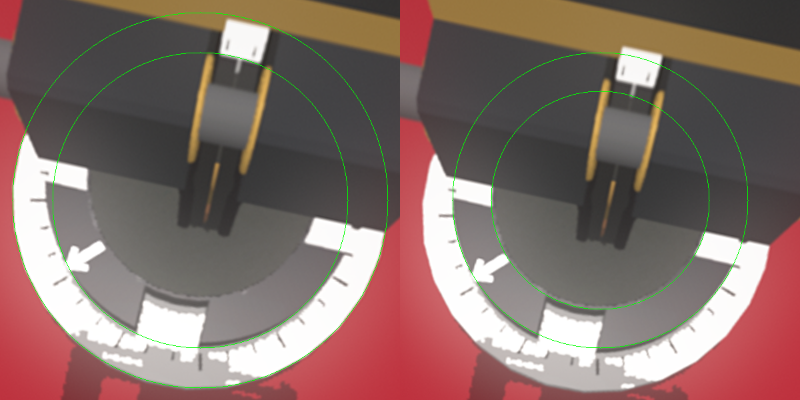

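Wrist view agrees: axis (0.587, −0.022), scoop0 at about 168°. The fingertip goes down into it now.

carry_out(
  targets=[
    [[7, 0, 0], [0, 0, 0]],
    [[0, 20, 0], [0, 0, 0]],
    [[0, 35, 0], [0, 0, 0]],
    [[0, 35, 0], [0, 0, 0]],
    [[0, 30, 0], [0, 0, 0]],
    [[0, 20, 0], [0, 0, 0]],
    [[0, 15, 0], [0, 0, 0]],
    [[0, 10, 0], [0, 0, 0]],
    [[0, 10, 0], [0, 0, 0]],
    [[0, 10, 0], [0, 0, 0]],
    [[0, 4, 0], [0, 0, 0]],
  ],
)

```text
time_s: 5.95
tool_pos: [0.4871, -0.0008, 0.0329]
tool_rot: [-90.0, 0.0, 77.9]
force: [-0.3, -0.4, -0.3]
grip_width: 0.0005
```

```bash
python3 - <<'E'
from h import *
o=env.get_obs();print(o['time_s'],o['tool_pos'],o['tool_rot'],o['force'])
im=env.read_camera("scene")[:,:,::-1];cv2.imwrite("pics/s2.png",cv2.resize(im[100:300,220:440],(660,600)))
E
```

```text
5.95 [ 0.48711408 -0.0008135   0.03291975] [-8.99770319e+01  8.57952112e-03  7.79454754e+01] [-0.30873501 -0.4480778  -0.34328148]
```

View pics/s2.png

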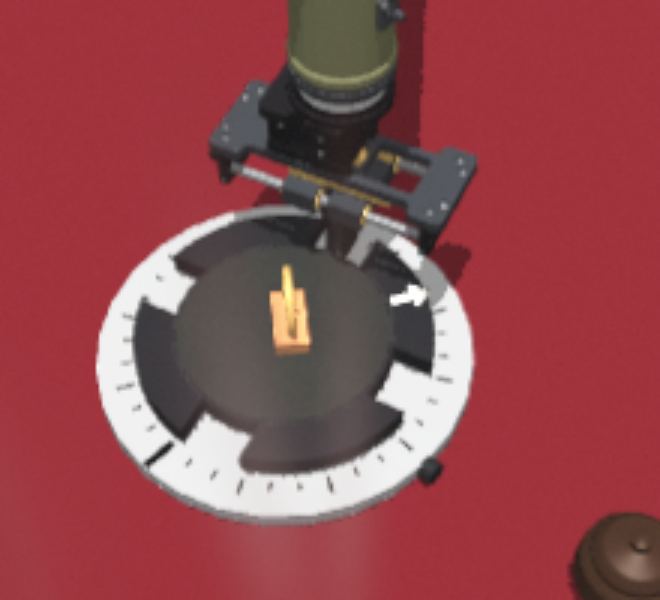

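The fingertip is in the scoop (around px 340,245) with no contact. Next, I'll feel for the side wall.

carry_out(
  targets=[
    [[2, 0, 0], [0, 0, 0]],
    [[2, 0, 0], [0, 0, 0]],
    [[2, 0, 0], [0, 0, 0]],
    [[1, 0, 0], [0, 0, 0]],
    [[1, 0, 0], [0, 0, 0]],
  ],
)

```text
time_s: 6.5
tool_pos: [0.4891, 0.0071, 0.0338]
tool_rot: [-90.0, 0.0, 78.0]
force: [-0.4, -0.1, -0.2]
grip_width: 0.0005
```

carry_out(
  targets=[
    [[1, 0, 0], [0, 0, 0]],
    [[1, 0, 0], [0, 0, 0]],
    [[1, 0, 0], [0, 0, 0]],
    [[1, 0, 0], [0, 0, 0]],
    [[1, 0, 0], [0, 0, 0]],
  ],
)

```text
time_s: 7.0
tool_pos: [0.49, 0.012, 0.0335]
tool_rot: [-90.0, 0.0, 78.0]
force: [-0.1, -0.8, 0.8]
grip_width: 0.0006
```

carry_out(
  targets=[
    [[1, 0, 0], [0, 0, 0]],
    [[1, 0, 0], [0, 0, 0]],
    [[1.8, 0, -0.25], [0, 1, 0]],
    [[3.5, 0, -0.6], [0, 2, 0]],
    [[3.5, 0, -0.6], [0, 2, 0]],
    [[3.5, 0, -0.6], [0, 2, 0]],
  ],
)

```text
time_s: 7.6
tool_pos: [0.495, 0.0246, 0.0334]
tool_rot: [-90.0, 0.1, 70.8]
force: [-1.7, -2.1, 1.2]
grip_width: 0.0002
```

```bash
cat >> h.py <<'E'
def loc(o,ctr=(.587,-.0224)):
    y=np.radians(o['tool_rot'][2]);d=o['tool_pos'][:2]-np.array(ctr)
    tx=np.array([np.cos(y),np.sin(y)]);tz=np.array([-np.sin(y),np.cos(y)])
    return 'time',o['time_s'],'tang,rad mm',(d@tx*1000).round(1),(d@tz*1000).round(1),'yaw',o['tool_rot'][2].round(1),'z',o['tool_pos'][2].round(4),'F xz',(o['force'][:2]@tx).round(1),(o['force'][:2]@tz).round(1)
E
python3 - <<'E'
from h import *
print(loc(env.get_obs()))
im=env.read_camera("scene")[:,:,::-1];cv2.imwrite("pics/s3.png",cv2.resize(im[100:300,220:440],(660,600)))
E
```

```text
('time', 7.6, 'tang,rad mm', np.float64(14.1), np.float64(102.4), 'yaw', np.float64(70.8), 'z', np.float64(0.0334), 'F xz', np.float64(-2.5), np.float64(0.9))
```

View pics/s3.png

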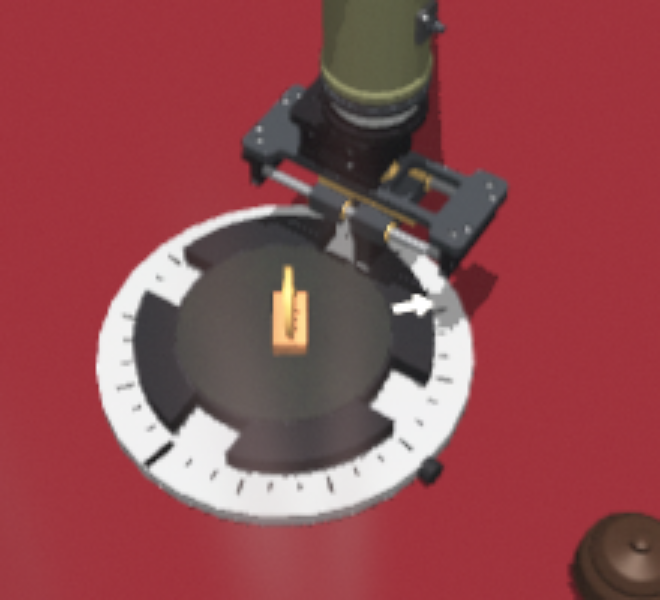

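The arrow moves with the push (2.5 N). Continuing the arc at 3° per row.

carry_out(
  targets=[
    [[3.5, 0, -0.6], [0, 2, 0]],
    [[4.4, 0, -0.7], [0, 2.5, 0]],
    [[5.3, 0, -0.9], [0, 3, 0]],
    [[5.3, 0, -0.9], [0, 3, 0]],
    [[5.3, 0, -0.9], [0, 3, 0]],
    [[5.3, 0, -0.9], [0, 3, 0]],
    [[5.3, 0, -0.9], [0, 3, 0]],
    [[5.3, 0, -0.9], [0, 3, 0]],
    [[5.3, 0, -0.9], [0, 3, 0]],
    [[5.3, 0, -0.9], [0, 3, 0]],
    [[5.3, 0, -0.9], [0, 3, 0]],
    [[5.3, 0, -0.9], [0, 3, 0]],
  ],
)

```text
time_s: 8.85
tool_pos: [0.5372, 0.0686, 0.0332]
tool_rot: [-90.0, 0.1, 36.3]
force: [-3.0, -1.4, 1.1]
grip_width: 0.0006
```

```bash
python3 - <<'E'
from h import *
print(loc(env.get_obs()))
E
```

```text
('time', 8.85, 'tang,rad mm', np.float64(13.8), np.float64(102.8), 'yaw', np.float64(36.3), 'z', np.float64(0.0332), 'F xz', np.float64(-3.3), np.float64(0.7))
```

Tracking well.

carry_out(
  targets=[
    [[5.3, 0, -0.9], [0, 3, 0]],
    [[5.3, 0, -0.9], [0, 3, 0]],
    [[5.3, 0, -0.9], [0, 3, 0]],
    [[5.3, 0, -0.9], [0, 3, 0]],
    [[5.3, 0, -0.9], [0, 3, 0]],
    [[5.3, 0, -0.9], [0, 3, 0]],
    [[5.3, 0, -0.9], [0, 3, 0]],
    [[5.3, 0, -0.9], [0, 3, 0]],
    [[5.3, 0, -0.9], [0, 3, 0]],
    [[5.3, 0, -0.9], [0, 3, 0]],
    [[5.3, 0, -0.9], [0, 3, 0]],
    [[5.3, 0, -0.9], [0, 3, 0]],
  ],
)

```text
time_s: 10.05
tool_pos: [0.5997, 0.0811, 0.0332]
tool_rot: [-90.0, 0.1, 0.4]
force: [-2.8, 0.4, 0.9]
grip_width: 0.0005
```

```bash
python3 - <<'E'
from h import *
print(loc(env.get_obs()))
im=env.read_camera("scene")[:,:,::-1];cv2.imwrite("pics/s4.png",cv2.resize(im[100:300,220:440],(660,600)))
E
```

```text
('time', 10.05, 'tang,rad mm', np.float64(13.4), np.float64(103.4), 'yaw', np.float64(0.4), 'z', np.float64(0.0332), 'F xz', np.float64(-2.8), np.float64(0.4))
```

View pics/s4.png

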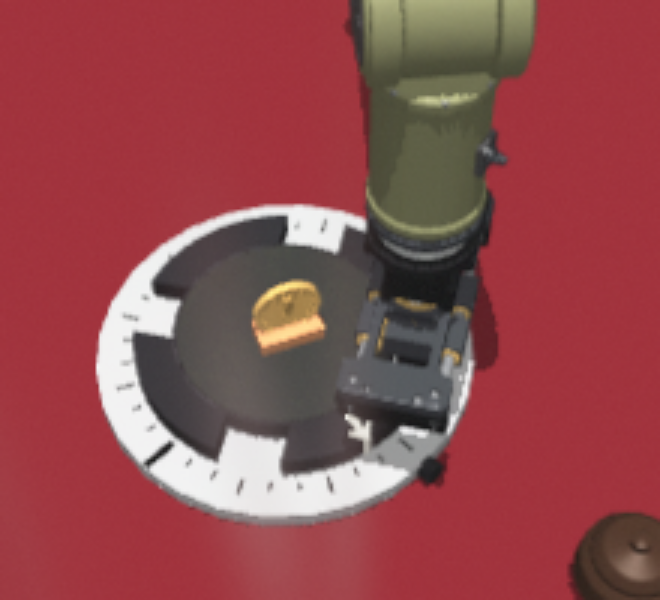

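carry_out(
  targets=[
    [[5.3, 0, -1.0], [0, 3, 0]],
    [[5.3, 0, -1.0], [0, 3, 0]],
    [[5.3, 0, -1.0], [0, 3, 0]],
    [[5.3, 0, -1.0], [0, 3, 0]],
    [[5.3, 0, -1.0], [0, 3, 0]],
    [[5.3, 0, -1.0], [0, 3, 0]],
    [[5.3, 0, -1.0], [0, 3, 0]],
    [[5.3, 0, -1.0], [0, 3, 0]],
    [[5.3, 0, -1.0], [0, 3, 0]],
    [[5.3, 0, -1.0], [0, 3, 0]],
    [[5.3, 0, -1.0], [0, 3, 0]],
    [[5.3, 0, -1.0], [0, 3, 0]],
  ],
)

```text
time_s: 11.3
tool_pos: [0.6569, 0.0531, 0.0331]
tool_rot: [-89.9, 0.1, -35.5]
force: [-1.2, 2.6, 0.5]
grip_width: 0.0005
```

carry_out(
  targets=[
    [[5.3, 0, -0.9], [0, 3, 0]],
    [[5.3, 0, -0.9], [0, 3, 0]],
    [[5.3, 0, -0.9], [0, 3, 0]],
    [[5.3, 0, -0.9], [0, 3, 0]],
    [[5.3, 0, -0.9], [0, 3, 0]],
    [[5.3, 0, -0.9], [0, 3, 0]],
    [[5.3, 0, -0.9], [0, 3, 0]],
    [[3.5, 0, -0.5], [0, 2, 0]],
    [[1.8, 0, -0.3], [0, 1, 0]],
  ],
)

```text
time_s: 12.2
tool_pos: [0.6815, 0.0167, 0.0333]
tool_rot: [-90.0, 0.0, -59.6]
force: [0.4, 1.7, -0.6]
grip_width: 0.0005
```

```bash
python3 - <<'E'
from h import *
o=env.get_obs();print(loc(o))
for n in ["scene","side","wrist"]:
    im=env.read_camera(n)[:,:,::-1];cv2.imwrite(f"pics/{n}5.png",im)
    c=wcam(o) if n=="wrist" else env.get_calibration(n)
    out=[top(im,c,(.587,-.0224),z) for z in(.02,.044)]
    for k in out: cv2.line(k,(300,300),(300,40),(0,255,0),1); cv2.circle(k,(300,300),int(115/155*300),(0,255,0),1)
    cv2.imwrite(f"pics/{n}5t.png",cv2.resize(np.hstack(out),(800,400)))
a=cv2.imread("pics/scene5.png")[100:300,220:440];b=cv2.imread("pics/side5.png")[100:300,220:440]
cv2.imwrite("pics/p5.png",cv2.resize(np.hstack([a,b]),(800,364)))
E
```

```text
('time', 12.2, 'tang,rad mm', np.float64(14.2), np.float64(101.3), 'yaw', np.float64(-59.6), 'z', np.float64(0.0333), 'F xz', np.float64(-1.2), np.float64(1.2))
```

View pics/p5.png

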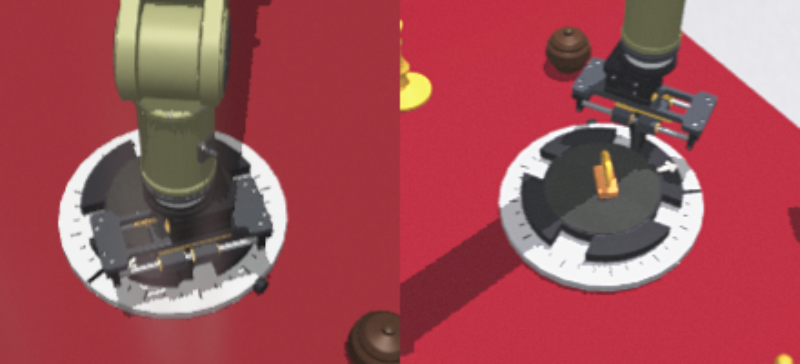

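View pics/wrist5.png

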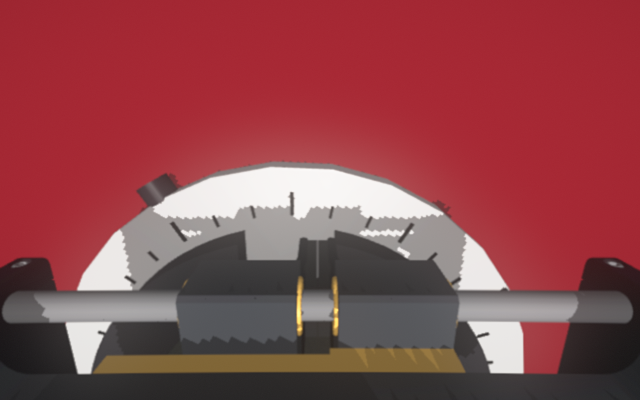

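View pics/scene5t.png

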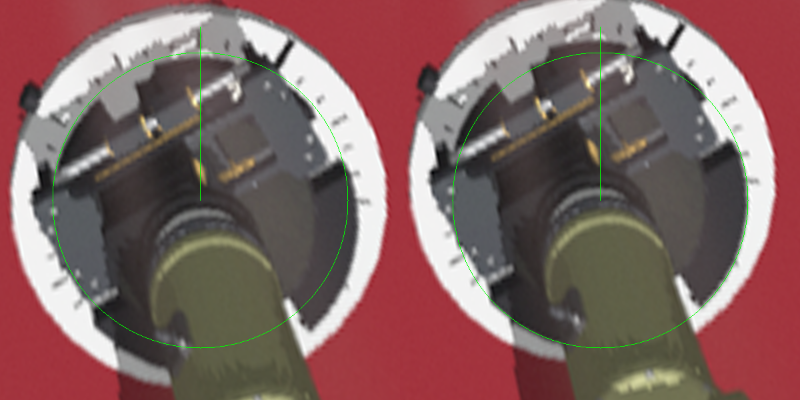

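```bash
python3 - <<'E'
from h import *
im=cv2.imread("pics/side5.png");cv2.imwrite("pics/side5z.png",cv2.resize(im[160:250,320:410],(600,600),interpolation=cv2.INTER_CUBIC))
E
```

```text
(no output)
```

View pics/side5t.png

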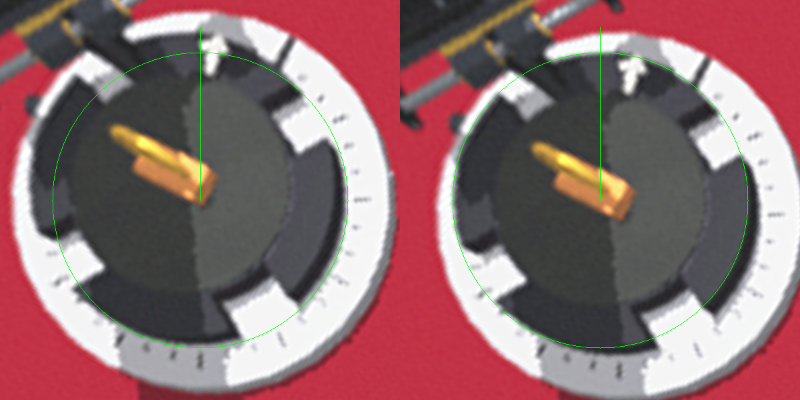

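View pics/side5z.png

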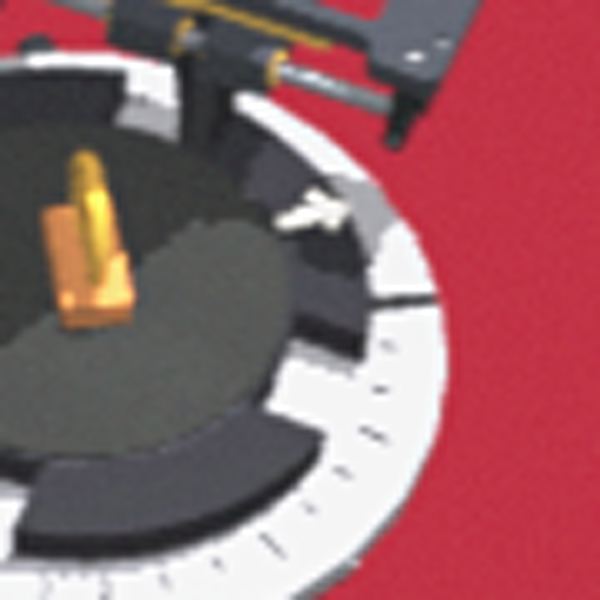

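Side view: arrow at about −14°, zero line at about −29°, so roughly 15° remain. I'll push 12° slowly, then measure.

carry_out(
  targets=[
    [[1.8, 0, -0.2], [0, 1, 0]],
    [[3.5, 0, -0.5], [0, 2, 0]],
    [[3.5, 0, -0.5], [0, 2, 0]],
    [[3.5, 0, -0.5], [0, 2, 0]],
    [[3.5, 0, -0.5], [0, 2, 0]],
    [[1.8, 0, -0.2], [0, 1, 0]],
    [[1.8, 0, -0.2], [0, 1, 0]],
    [[1.8, 0, -0.2], [0, 1, 0]],
  ],
)

```text
time_s: 13.15
tool_pos: [0.6876, -0.0042, 0.0334]
tool_rot: [-90.0, 0.0, -71.6]
force: [-2.9, 2.1, 0.4]
grip_width: 0.0006
```

```bash
python3 - <<'E'
from h import *
o=env.get_obs();print(loc(o))
n="side"
im=env.read_camera(n)[:,:,::-1];cv2.imwrite(f"pics/{n}6.png",im)
c=env.get_calibration(n)
S=1200
o=[top(im,c,(.5853,-.0244),z,m=.155,S=1200)[60:460,500:900] for z in(.02,.044)]
cv2.imwrite("pics/side6t.png",np.hstack(o))
cv2.imwrite("pics/side6z.png",cv2.resize(im[160:250,320:410],(600,600),interpolation=cv2.INTER_CUBIC))
E
```

```text
('time', 13.15, 'tang,rad mm', np.float64(14.5), np.float64(101.2), 'yaw', np.float64(-71.6), 'z', np.float64(0.0334), 'F xz', np.float64(-2.9), np.float64(-2.1))
```

View pics/side6t.png

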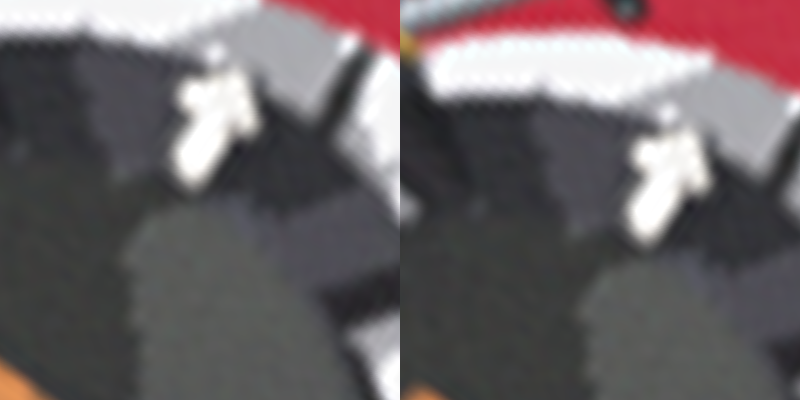

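View pics/side6z.png

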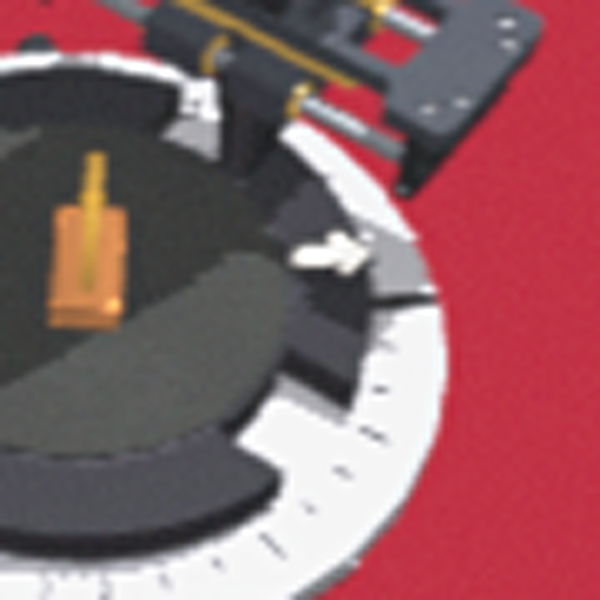

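carry_out(
  targets=[
    [[1.8, 0, -0.3], [0, 1, 0]],
    [[1.8, 0, -0.3], [0, 1, 0]],
    [[0, 0, 0], [0, 0, 0]],
  ],
)

```text
time_s: 13.5
tool_pos: [0.6885, -0.0083, 0.0334]
tool_rot: [-90.0, -0.0, -73.6]
force: [-1.4, 1.7, -1.0]
grip_width: 0.0004
```

carry_out(
  targets=[
    [[-4, 0, 0], [0, 0, 0]],
    [[-6, 0, 0], [0, 0, 0]],
    [[0, -10, 0], [0, 0, 0]],
    [[0, -20, 0], [0, 0, 0]],
    [[0, -30, 0], [0, 0, 0]],
    [[0, -40, 0], [0, 0, 0]],
    [[0, -40, 0], [0, 0, 0]],
    [[0, -30, 0], [0, 0, 0]],
    [[0, 0, 30], [0, 0, 0]],
    [[0, 0, 40], [0, 0, 0]],
    [[0, 0, 30], [0, 0, 0]],
  ],
)

```text
time_s: 14.6
tool_pos: [0.7836, 0.0306, 0.2055]
tool_rot: [-89.8, -0.1, -73.5]
force: [0.3, -0.1, -0.3]
grip_width: 0.0003
```

```bash
python3 - <<'E'
from h import *
o=env.get_obs();print(loc(o),o['tool_pos'])
for n in ["scene","side","wrist"]:
    im=env.read_camera(n)[:,:,::-1];cv2.imwrite(f"pics/{n}7.png",im)
    if n!="wrist":
        c=env.get_calibration(n)
        oo=[top(im,c,(.587,-.0224),z,m=.155,S=1200)[40:440,500:900] for z in(.02,.044)]
        cv2.imwrite(f"pics/{n}7t.png",np.hstack(oo))
E
```

```text
('time', 14.6, 'tang,rad mm', np.float64(4.9), np.float64(203.6), 'yaw', np.float64(-73.5), 'z', np.float64(0.2055), 'F xz', np.float64(0.2), np.float64(0.3)) [0.7836013  0.03060851 0.2055297 ]
```

View pics/wrist7.png

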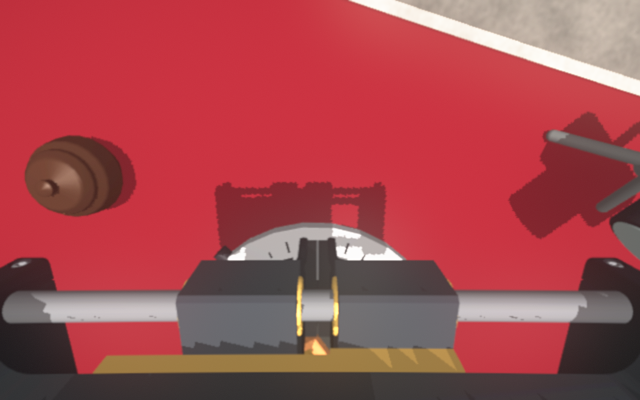

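View pics/scene7.png

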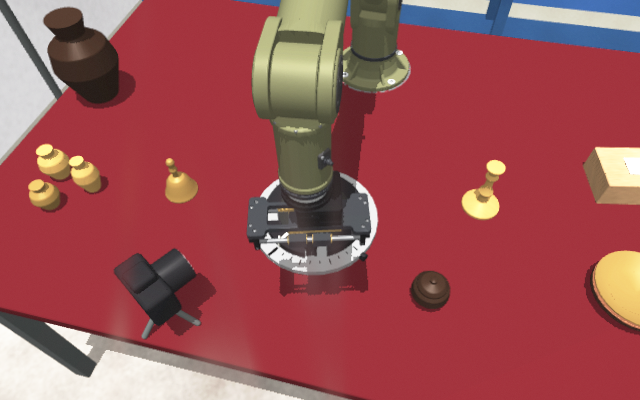

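View pics/side7t.png

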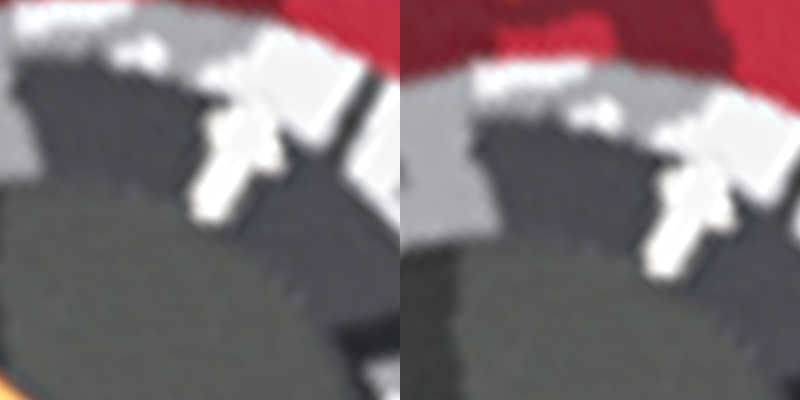

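carry_out(
  targets=[
    [[5, 0, -25], [0, 0, 0]],
    [[8, 0, -40], [0, 0, 0]],
    [[8, 0, -40], [0, 0, 0]],
    [[6, 0, -30], [0, 0, 0]],
    [[4, 0, -18], [0, 0, 0]],
    [[0, 0, 0], [0, 0, 0]],
  ],
)

```text
time_s: 15.35
tool_pos: [0.6413, -0.0463, 0.2056]
tool_rot: [-90.0, -0.2, -73.8]
force: [-0.3, 0.4, 0.5]
grip_width: 0.0005
```

```bash
python3 - <<'E'
from h import *
o=env.get_obs();print(loc(o),o['tool_pos'])
im=env.read_camera("wrist")[:,:,::-1];cv2.imwrite(f"pics/wrist8.png",im)
c=wcam(o)
oo=[top(im,c,(.587,-.0224),z,m=.155,S=1200)[40:440,500:900] for z in(.02,.044)]
cv2.imwrite(f"pics/wrist8t.png",np.hstack(oo))
E
```

```text
('time', 15.35, 'tang,rad mm', np.float64(38.1), np.float64(45.5), 'yaw', np.float64(-73.8), 'z', np.float64(0.2056), 'F xz', np.float64(-0.4), np.float64(-0.1)) [ 0.64128316 -0.04625553  0.2056122 ]
```

View pics/wrist8.png

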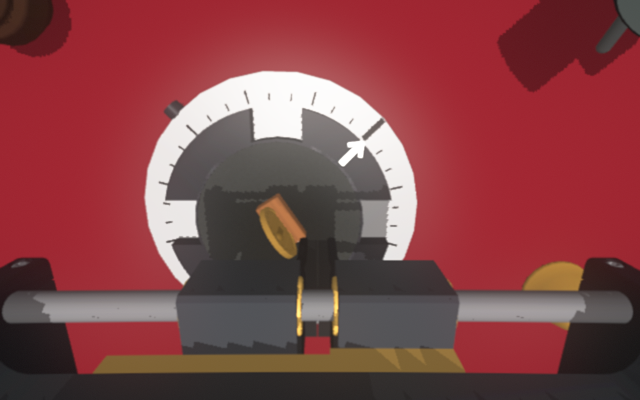

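View pics/wrist8t.png

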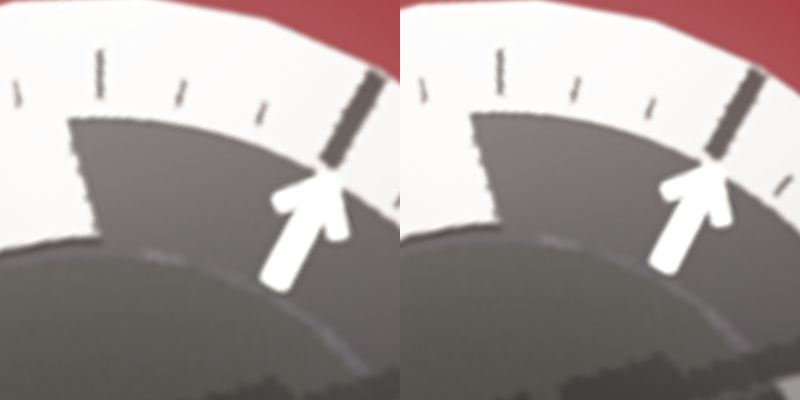

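```bash
cat > meas.py <<'E'
from h import *
from scipy.optimize import least_squares
def fitc(P,r=None):
    f=least_squares(lambda q:np.hypot(*(P-q[:2]).T)-(r or q[2]),[*(.587,-.0224),.146],loss='soft_l1',f_scale=.001);return f.x
def back(c,uv,z):
    K=np.array([[c['fx'],0,c['cx']],[0,c['fy'],c['cy']],[0,0,1]])
    n=cv2.undistortPoints(np.array(uv,float).reshape(-1,1,2),K,c['D']).reshape(-1,2)
    d=np.c_[n,np.ones(len(n))]@c['R']; o=-c['R'].T@c['t']
    return (o+d*((z-o[2])/d[:,2])[:,None])[:,:2]
def meas(im,c,a0=-30,tag=""):
    m=.155;S=1200;ctr=np.array([.587,-.0224])
    k=m*2/S
    for z in (.02,.044):
        o=top(im,c,ctr,z,m,S).astype(int); g=o.min(2); red=(o[:,:,2]-o[:,:,1])
        I,J=np.mgrid[:S,:S]; X=m*(1-2*I/S); Y=m*(1-2*J/S)
        R=np.hypot(X,Y);A=np.degrees(np.arctan2(Y,X)); d=(A-a0+180)%360-180
        if z==.02: sel=(R>.121)&(R<.143)&(abs(d)<6)&(o.max(2)<130)&(red<40)
        else: sel=(R>.088)&(R<.113)&(abs(d)<11)&(g>170)
        n,l,st,_=cv2.connectedComponentsWithStats(sel.astype(np.uint8))
        if n<2: print('none',z);continue
        b=1+np.argmax(st[1:,4]); s=l==b
        P=np.c_[X[s],Y[s]]; mu=P.mean(0); v=np.linalg.svd(P-mu,full_matrices=False)[2][0]; v*=np.sign(v@mu)
        print(tag,z,'n',s.sum(),'centroid ang %.2f r %.4f dir %.2f'%(np.degrees(np.arctan2(mu[1],mu[0])),np.hypot(*mu),np.degrees(np.arctan2(v[1],v[0]))))
E
python3 - <<'E'
from meas import *
o=env.get_obs();c=wcam(o);im=cv2.imread("pics/wrist8.png")
meas(im,c)
# ring fit
b,g,r=[im[:,:,i].astype(int) for i in range(3)]
w=((g>110)&(b>110)).astype(np.uint8);cs,_=cv2.findContours(w,cv2.RETR_EXTERNAL,cv2.CHAIN_APPROX_NONE)
cc=max(cs,key=lambda q:cv2.boundingRect(q)[2]*(1 if cv2.boundingRect(q)[1]<200 else 0)).reshape(-1,2)
h=cv2.convexHull(cc).reshape(-1,2);h=h[h[:,1]<220]
P=back(c,h,.02);print(len(h),fitc(P),fitc(P,.146))
E
```

```text
0.02 n 1385 centroid ang -28.63 r 0.1321 dir -29.23
 0.044 n 4274 centroid ang -27.27 r 0.1025 dir -28.79
39 [ 0.58936545 -0.02057114  0.14554563] [ 0.58879091 -0.02073642  0.146     ]
```

Wrist view is clear: the arrow is short of the zero line by about 1.2°. It goes back into the same scoop for a small nudge.

carry_out(
  targets=[
    [[-8, 0, 14], [0, 1, 0]],
    [[-15, 0, 28], [0, 0, 0]],
    [[-8, 0, 14], [0, 0, 0]],
    [[0, 20, 0], [0, 0, 0]],
    [[0, 40, 0], [0, 0, 0]],
    [[0, 40, 0], [0, 0, 0]],
    [[0, 30, 0], [0, 0, 0]],
    [[0, 20, 0], [0, 0, 0]],
    [[0, 12, 0], [0, 0, 0]],
    [[0, 10, 0], [0, 0, 0]],
    [[0, 0, 0], [0, 0, 0]],
  ],
)

```text
time_s: 16.5
tool_pos: [0.6889, 0.0025, 0.0307]
tool_rot: [-90.1, 0.0, -74.5]
force: [0.2, 0.1, 0.1]
grip_width: 0.0006
```

```bash
python3 - <<'E'
from h import *
o=env.get_obs();print(loc(o),o['tool_pos'])
d=np.array([.6888,-.0104])-o['tool_pos'][:2];y=np.radians(o['tool_rot'][2]);print(d@[np.cos(y),np.sin(y)],d@[-np.sin(y),np.cos(y)])
E
```

```text
('time', 16.5, 'tang,rad mm', np.float64(3.2), np.float64(104.8), 'yaw', np.float64(-74.5), 'z', np.float64(0.0307), 'F xz', np.float64(-0.0), np.float64(0.3)) [0.6888841  0.00246528 0.03071287]
0.012376207207113925 -0.003514546618137688
```

carry_out(
  targets=[
    [[2, -2, -1.5], [0, 0, 0]],
    [[3, 0, -1], [0, 0, 0]],
    [[3, 0, -1], [0, 0, 0]],
    [[1.5, 0, 0], [0, 0.3, 0]],
    [[1, 0, 0], [0, 0, 0]],
    [[1, 0, 0], [0, 0, 0]],
    [[1, 0, 0], [0, 0, 0]],
    [[0, 0, 0], [0, 0, 0]],
  ],
)

```text
time_s: 17.3
tool_pos: [0.689, -0.0105, 0.0335]
tool_rot: [-90.0, 0.0, -74.8]
force: [-0.6, 2.2, 2.2]
grip_width: 0.0006
```

```bash
python3 - <<'E'
from h import *
o=env.get_obs();print(loc(o),o['tool_pos'])
d=np.array([.6888,-.0104])-o['tool_pos'][:2];y=np.radians(o['tool_rot'][2]);print(d@[np.cos(y),np.sin(y)],d@[-np.sin(y),np.cos(y)])
E
```

```text
('time', 17.3, 'tang,rad mm', np.float64(15.3), np.float64(101.6), 'yaw', np.float64(-74.8), 'z', np.float64(0.0335), 'F xz', np.float64(-2.2), np.float64(-0.0)) [ 0.68904712 -0.01054654  0.03351678]
-0.00020608491096789938 -0.00020017988112562617
```

carry_out(
  targets=[
    [[-5, 0, 0], [0, 0, 0]],
    [[-5, 0, 0], [0, 0, 0]],
    [[0, -12, 0], [0, 0, 0]],
    [[0, -25, 0], [0, 0, 0]],
    [[0, -40, 0], [0, 0, 0]],
    [[0, -45, 0], [0, 0, 0]],
    [[0, -35, 0], [0, 0, 0]],
    [[0, -15, 0], [0, 0, 0]],
    [[15, 0, -25], [0, 0, 0]],
    [[12, 0, -25], [0, 0, 0]],
    [[4, 0, -6], [0, 0, 0]],
    [[0, 0, 0], [0, 0, 0]],
  ],
)

```text
time_s: 18.5
tool_pos: [0.6399, -0.0474, 0.2055]
tool_rot: [-90.0, -0.0, -75.0]
force: [0.7, 0.1, -0.5]
grip_width: 0.0007
```

```bash
python3 - <<'E'
from meas import *
o=env.get_obs();print(loc(o),o['tool_pos'])
im=env.read_camera("wrist")[:,:,::-1].copy();cv2.imwrite(f"pics/wrist9.png",im)
c=wcam(o);meas(im,c)
oo=[top(im,c,(.587,-.0224),z,m=.155,S=1200)[40:440,500:900] for z in(.02,.044)]
cv2.imwrite(f"pics/wrist9t.png",np.hstack(oo))
s=env.read_camera("side")[:,:,::-1].copy();cv2.imwrite(f"pics/side9.png",s);meas(s,env.get_calibration("side"),tag="side")
E
```

```text
('time', 18.5, 'tang,rad mm', np.float64(37.9), np.float64(44.6), 'yaw', np.float64(-75.0), 'z', np.float64(0.2055), 'F xz', np.float64(0.1), np.float64(0.7)) [ 0.63992253 -0.04744505  0.20554483]
 0.02 n 1352 centroid ang -29.78 r 0.1321 dir -29.71
 0.044 n 4300 centroid ang -30.04 r 0.1024 dir -29.87
side 0.02 n 1578 centroid ang -29.79 r 0.1317 dir -27.67
side 0.044 n 5313 centroid ang -29.92 r 0.1020 dir -29.43
```

View pics/wrist9.png

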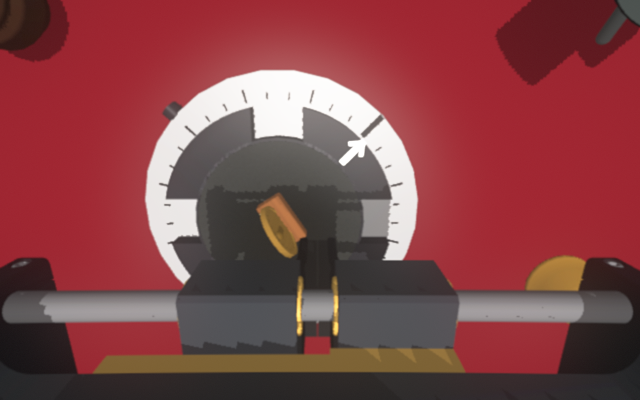

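View pics/wrist9t.png

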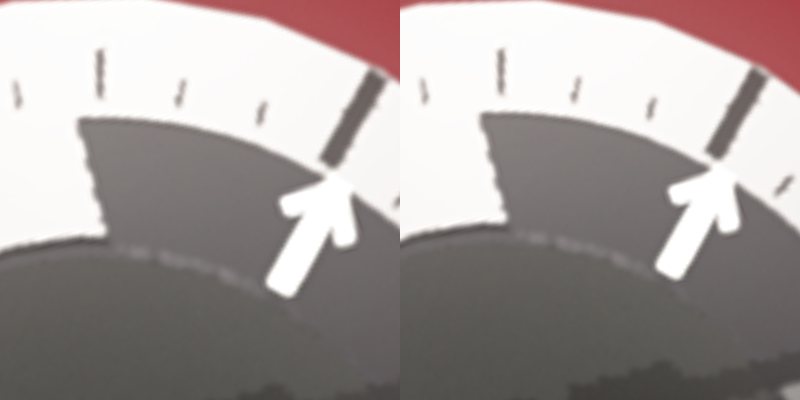

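Both cameras agree to within 0.3°. I'll back the arm off to check with the scene camera too.

carry_out(
  targets=[
    [[0, -20, 0], [0, 0, 0]],
    [[0, -30, -10], [0, 0, 0]],
    [[20, 0, -35], [0, 0, 0]],
    [[30, 0, -35], [0, 0, 0]],
    [[35, 0, -35], [0, 0, 0]],
    [[35, 0, -30], [0, 0, 0]],
    [[35, 0, -10], [0, 0, 0]],
    [[35, 0, 0], [0, 0, 0]],
    [[20, 0, 0], [0, 0, 0]],
    [[0, 0, 0], [0, 0, 0]],
  ],
)

```text
time_s: 19.6
tool_pos: [0.5463, -0.2916, 0.2546]
tool_rot: [-90.1, -0.0, -75.0]
force: [-1.0, -0.5, 0.1]
grip_width: 0.0006
```

```bash
python3 - <<'E'
from meas import *
for n in ("scene","side"):
    s=env.read_camera(n)[:,:,::-1].copy();cv2.imwrite(f"pics/{n}10.png",s);meas(s,env.get_calibration(n),tag=n)
    c=env.get_calibration(n)
    cv2.imwrite(f"pics/{n}10t.png",cv2.resize(top(s,c,(.587,-.0224),.044),(400,400)))
    r0=cv2.imread(f"pics/{n}0.png").astype(int)
    for b,(u,v) in dict(scene=dict(c=(481,190),b=(180,180),j=(431,288)),side=dict(c=(220,135),b=(421,317),j=(313,127)))[n].items():
        print(b,abs(s[v-25:v+25,u-25:u+25].astype(int)-r0[v-25:v+25,u-25:u+25]).mean())
a=[cv2.imread(f"pics/{n}10t.png") for n in("scene","side")]
cv2.imwrite("pics/p10.png",np.hstack(a));print(loc(env.get_obs()))
E
```

```text
scene 0.02 n 1767 centroid ang -29.79 r 0.1315 dir -30.59
scene 0.044 n 4387 centroid ang -30.13 r 0.1018 dir -28.00
c 0.6774666666666667
b 4.477866666666666
j 0.9682666666666667
side 0.02 n 3189 centroid ang -28.16 r 0.1335 dir -11.05
side 0.044 n 4491 centroid ang -30.63 r 0.1009 dir -42.58
c 1.5292
b 3.1901333333333333
j 1.7345333333333333
('time', 19.7, 'tang,rad mm', np.float64(245.1), np.float64(-108.6), 'yaw', np.float64(-74.8), 'z', np.float64(0.2549), 'F xz', np.float64(-0.8), np.float64(0.3))
```

View pics/p10.png

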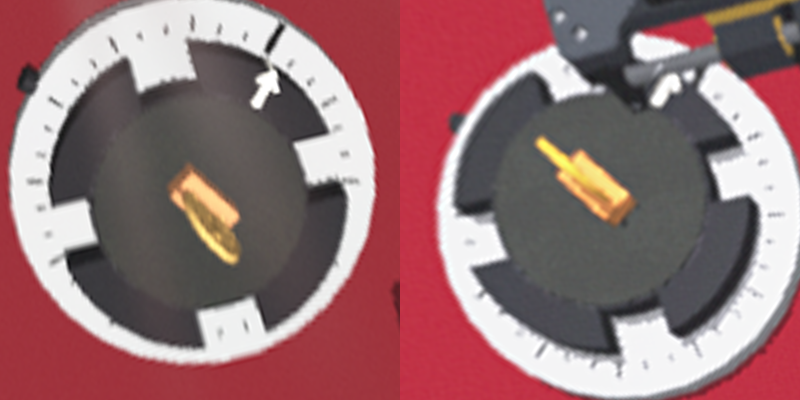

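View pics/scene10.png

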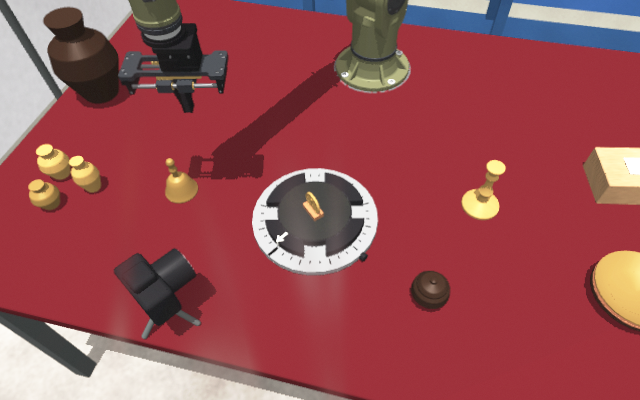

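Scene view: the arrow (278,238) points at the zero line (272,250), 0.3° off. The medal is upright near the middle, the bystanders haven't moved, and the arm is clear.

```bash
python3 -c "
from cell import env
print(env.sign_off(), env.get_obs()['time_s'])"
```

```text
the job is handed in; nothing more can be done
the job is handed in; nothing more can be done
```

The index mark now lines up with the zero line to within about 0.35° (under 1 mm), and the job was handed in at about 20 s of the 54 s allowed. No verdict was reported.

With the gripper shut and one fingertip in scoop0, I pushed the platter about 153° clockwise, at no more than about 0.5 rad/s. After looking with the wrist camera I nudged it a further 1.2°, then lifted the arm clear.

**Last checks:**
- **Alignment:** the mark is past the zero line by 0.26° on the wrist camera, 0.13° on the side camera and 0.34° on the scene camera; the limit is 2°.
- **Medal:** it stands upright near the middle of the platter. I judged this by eye and did not measure its offset from the axis.
- **Candlestick, bell and jar:** they look unmoved in the pictures. The bell's picture patch differed slightly from the start, probably from the arm's shadow.
- **Robot:** at hand-in the tool tip was about 250 mm above the table, touching nothing.

**Disagreements:** the final side-camera reading was unusable because the gripper hid the zero line, so the side figure above comes from just before the arm moved away. The wrist camera's absolute angles also drifted by about 1° between its two views, so I relied only on the mark-to-line difference within each picture.

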